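# Sweep the ebony button blanks into the slot

## Robot

A 6-joint arm with a two-finger parallel gripper is mounted at the origin on the work surface. World frame = base frame: x ahead of the robot, y to its left, z up, the work surface at z = 0. Lengths are in mm, angles in rad, forces in N, time in s.
With the tool pointing down it reaches from about 400 to 925 mm from the base axis. Payload 12.5 kg.
Tool frame: the origin (TCP) lies on the mounting face of the last link; the fingertips stand 190 mm ahead of it and the grasp point (between the pads) lies 171 mm ahead of it (env.tcp_to_tips is the distance from the TCP to the fingertips, in mm); x points along the fingers, y is the direction in which the jaws open and shut, and the axes are right-handed (so a half turn about x gives the same grasp; the last joint's range is limited). The gripper opens to 95 mm and grips with 3 to 60 N. Pads are 20 mm wide; open, the fingers measure 119 mm over their backs; the gripper's body (75 mm by 180 mm) begins 59 mm behind the grasp point.
Start: joints at [1.132, 0.491, 1.559, -0, 1.092, -0.106], TCP at [204.158, 590.715, 404.761] pointing down, gripper open.
Joint ranges: [-3.1, 3.1], [-0.84, 2.19], [0.05, 2.79], [-1.13, 4.28], [0.06, 2.93], [-2.69, 2.69]. Speed limits (rad/s): [2.22, 2.22, 2.79, 3.14, 3.14, 3.14].

## Interface

Orientations are given as [roll, pitch, yaw] about the fixed x, y, z axes, in that order (R = Rz(yaw) Ry(pitch) Rx(roll)).
In Python, from cell import monitor, cams, job, env gives the robot as it stands. The module is installed in compiled form; this text tells all that it offers.
- The arm moves only by the tool apply_moves, never from a script. Its argument "series" is a list of rows, each a list of 3 entries, a list of its own where there are three numbers: the closure, from -1 (fully open) to 1 (shut), so that 0 is half open, then the shift along the tool's x, y, z in cm, then the turn about the tool's x in rad. A call has 1 to 20 rows; each row is the pose to reach, as a shift and turn from the pose commanded when the call began, along the tool's axes at that moment; what a row does not reach only later rows make up. A row lasts 1/8 s, in which the tool goes at most 62.5 mm and 10.7 degrees, less where a joint would pass 70% of its speed; a pose out of reach is approached as far as the arm can. A call with a gripper value outside its range is refused whole. The fingers move at their own pace and stop on an object; the grip force is fixed at half the most. Time passes only in rows, so rows that repeat a pose let the fingers close. It gives the time, the measured TCP pose, the force and the opening at its end, in the units of the state.
- monitor.state(): the state, without advancing time (a new reading comes with each control period).
- cams.read_camera(name): name is "scene" or "top" or "wrist"; returns a dict with "image" (420x560x3 uint8, red, green, blue), "fx", "fy", "cx", "cy" (pixels), "position" and "orientation" of the camera in the world. Camera axes: x right, y down, z forward; pixel columns grow to the right and rows downward; lengths in mm; the calibration is good to about 2 mm. The wrist camera is an equidistant fisheye: a pixel r from the principal point sees the ray r / f radians off the axis. A picture is of the moment at which its call begins. There is no depth.
- job.job_done(): hands the job in, once; it reports no verdict.
The state is a dict: "t": time; "joints": joint angles; "qvel": joint speeds; "tau": joint torques, N m; "eef_pos": TCP position; "tcp_rot": TCP orientation; "ft_force": force on the tool from outside, world axes, zero at the start; "moment": the same for the moment, N m; "opening": opening from 0.0 (shut) to 1.0 (fully open).
Only numpy, scipy, OpenCV 4.12 (cv2) and the standard library are available. Lean on these libraries where they do the work, as an engineer would, in place of code of your own. Each camera call takes 0.05 s, during which the arm holds its last target. There are 200 camera calls.

## Task

On the luthier's sorting board, push the three black ebony button blanks with the fingertips through the narrow gate, one after another, so that each drops into the slot behind it; slide them along the board and do not pick any up. Leave the pale boxwood blank on the board, and do not disturb the glue jar, the wooden spool or the gouge standing and lying around it.

Things in the scene. Friction and masses are not known exactly. Their poses are not given: they have to be found in the camera images.
- board: fixed sorting board of pale wood. Origin: on the table under the board; its x axis points towards the gate, z up. Flat top 70 mm above the table, x -110 to +65 mm, y -130 to +130 mm, no rim at the back and sides. On its +x side dark walls, 16 mm high above the board and 6 mm thick, form a funnel leading to the gate
- gate (a point): middle of the gate at board-top height, on the edge where the board ends and the slot begins (board x 65, y 0, z 70 mm). The gate is 40 mm wide, in a wall at board x 59 to 65 mm reaching to |y| = 44 mm; from there wings slant back to x = 24 mm at |y| = 127 mm. Wall tops are 86 mm above the table
- slot (a point): middle of the slot's flat floor: an open-topped pocket right behind the gate, inside board x 65 to 175 mm, |y| up to 38 mm, outer walls 86 mm high; its green floor falls at 45 degrees from the gate to x = 122 mm, then lies 5 mm above the table. A disc tips in by itself once its centre has passed the board's edge at x = 65 mm, so a fingertip need hardly enter the gate
- ebony_a_center (a point): seen from above: a round black ebony disc with a small white dot in its top, 30 mm diameter, 14 mm thick, about 20 g, lying flat on the board; this point is its centre, 7 mm above the board while it lies there
- ebony_b_center (a point): seen from above: a round black ebony disc with a small white dot in its top, 30 mm diameter, 14 mm thick, about 20 g, lying flat on the board; this point is its centre, 7 mm above the board while it lies there
- ebony_c_center (a point): seen from above: a round black ebony disc with a small white dot in its top, 30 mm diameter, 14 mm thick, about 20 g, lying flat on the board; this point is its centre, 7 mm above the board while it lies there
- boxwood_center (a point): a yellow boxwood disc with a dark dot in its top, same size as the ebony ones (30 mm diameter, 14 mm thick, about 20 g), lying flat among them on the board; this point is its centre. It must stay on the board. At the start neighbouring discs are at least 40 mm apart, centre to centre
- jar_center (a point): upright amber glue jar with a black cap on the table next to the slot, 48 mm diameter, 75 mm tall; this point is its centre, half-way up. Not to be disturbed
- spool_center (a point): upright pale wooden clamp spool on the table on the other side of the slot, 42 mm diameter, 68 mm tall; this point is its centre, half-way up. Not to be disturbed
- gouge_center (a point): carving gouge lying on the table beside the board, 220 mm long (dark wooden handle 120 mm, 28 mm thick, steel blade 100 mm); this point is the middle of the handle, 12 mm above the table; its x axis points along it to the blade. Not to be disturbed
There are look-alikes about, which are no part of the job. Leave any turquoise look-alike of the part that bears ebony_a_center alone. What is shaped like the part that bears ebony_c_center but pink is not meant.

How it is judged (in metres and radians):
On the way, in this order (a step that is already met when the one before it is completed fails the run):
1. one ebony blank is down in the slot (((x of ebony_a_center in the frame of board between 0.065 and 0.175 m and y of ebony_a_center in the frame of board between -0.038 and 0.038 m and height (world z) of ebony_a_center below 0.062 m) or (x of ebony_b_center in the frame of board between 0.065 and 0.175 m and y of ebony_b_center in the frame of board between -0.038 and 0.038 m and height (world z) of ebony_b_center below 0.062 m) or (x of ebony_c_center in the frame of board between 0.065 and 0.175 m and y of ebony_c_center in the frame of board between -0.038 and 0.038 m and height (world z) of ebony_c_center below 0.062 m))), for 0.2 s.
2. two ebony blanks are down in the slot ((((x of ebony_a_center in the frame of board between 0.065 and 0.175 m and y of ebony_a_center in the frame of board between -0.038 and 0.038 m and height (world z) of ebony_a_center below 0.062 m) and (x of ebony_b_center in the frame of board between 0.065 and 0.175 m and y of ebony_b_center in the frame of board between -0.038 and 0.038 m and height (world z) of ebony_b_center below 0.062 m)) or ((x of ebony_a_center in the frame of board between 0.065 and 0.175 m and y of ebony_a_center in the frame of board between -0.038 and 0.038 m and height (world z) of ebony_a_center below 0.062 m) and (x of ebony_c_center in the frame of board between 0.065 and 0.175 m and y of ebony_c_center in the frame of board between -0.038 and 0.038 m and height (world z) of ebony_c_center below 0.062 m)) or ((x of ebony_b_center in the frame of board between 0.065 and 0.175 m and y of ebony_b_center in the frame of board between -0.038 and 0.038 m and height (world z) of ebony_b_center below 0.062 m) and (x of ebony_c_center in the frame of board between 0.065 and 0.175 m and y of ebony_c_center in the frame of board between -0.038 and 0.038 m and height (world z) of ebony_c_center below 0.062 m)))), for 0.2 s.
3. all three ebony blanks are down in the slot (x of ebony_a_center in the frame of board between 0.065 and 0.175 m and y of ebony_a_center in the frame of board between -0.038 and 0.038 m and height (world z) of each of ebony_a_center, ebony_b_center, ebony_c_center below 0.062 m and x of ebony_b_center in the frame of board between 0.065 and 0.175 m and y of ebony_b_center in the frame of board between -0.038 and 0.038 m and x of ebony_c_center in the frame of board between 0.065 and 0.175 m and y of ebony_c_center in the frame of board between -0.038 and 0.038 m), for 0.2 s.
At the end, for the whole second after the job is handed in: The centres of all three ebony discs are inside the slot's walls and under 62 mm above the table (below the board's top); the boxwood disc lies flat on the board, its centre short of the gate (all of step 3 and x of boxwood_center in the frame of board below 0.055 m and height (world z) of boxwood_center between 0.07 and 0.085 m); the robot touches nothing.
It fails at once if a disc is lifted: its centre rises more than 12 mm above where it is when lying on the board (height (world z) of any of ebony_a_center, ebony_b_center, ebony_c_center, boxwood_center above 0.089 m).
It fails at once if the boxwood disc goes through the gate or off the board (x of boxwood_center in the frame of board above 0.065 m or height (world z) of boxwood_center below 0.065 m).
It fails at once if the jar, the spool or the gouge is moved more than 15 mm or the jar or spool tipped (distance of any of jar_center, spool_center, gouge_center from where it was at the start of the episode above 0.015 m or angle between any of jar_center, spool_center's own z axis and vertical above 0.3 rad).
It also fails if it takes over 64 s, if anything falls off the work surface, if the arm or the gripper's body presses on something with over 40 N, if the wrist force passes 120 N, or if a joint passes its speed limit or range.

## Working session

There is one attempt and no reset: what is moved stays moved. The work goes in short steps, Python scripts to look and compute and a tool call to move; the robot and the scene stay as the last step left them, time stands still between calls to the robot, and variables do not carry over. Pictures are saved under pics/ and viewed, about 8 in all and at most 12, crops included, and the job is handed in when it is done.

Besides the shell and the picture viewer there is one more tool, called after "Request:" as a command line: name --argument value ..., lists and objects as JSON in quotes. apply_moves: Moves the arm, as the interface text tells. Its arguments: {"type":"object","properties":{"series":{"type":"array"}},"required":["series"]}

```bash
mkdir -p pics; python3 - <<'E'
from cell import monitor,cams,env
import cv2,json
print(monitor.state())
for n in("top","scene"):
    c=cams.read_camera(n); cv2.imwrite(f"pics/{n}0.png",c["image"][:,:,::-1]); print(n,{k:v for k,v in c.items() if k!="image"})
E
```

```text
{'t': 0.0, 'joints': array([ 1.13237341e+00,  4.91525073e-01,  1.55944638e+00, -2.22823591e-05,
        1.09172737e+00, -1.05615944e-01]), 'qvel': array([ 1.73460766e-03, -3.97731797e-04, -2.86571455e-05, -7.05030420e-04,
       -2.31686882e-03,  1.60615961e-03]), 'tau': array([ 3.73258503e-03, -6.12649369e+01, -2.58191407e+01,  6.93482766e-02,
        4.81084292e-02, -7.07987806e-05]), 'eef_pos': array([204.1575208 , 590.67143289, 404.18412402]), 'tcp_rot': array([-1.65854848,  1.56968998, -1.99134517]), 'ft_force': array([ 0.04499485, -0.63059902, -0.46315777]), 'moment': array([ 0.02008828, -0.01095127, -0.03150678]), 'opening': 0.9984999641143303}
top {'fx': 419.2276855992785, 'fy': 419.2276855992785, 'cx': 286.3916926885472, 'cy': 205.80180429933253, 'position': array([528.88013857,  33.17082262, 733.87821512]), 'orientation': array([-3.06199068, -0.03811945, -1.59364711])}
scene {'fx': 519.2922373222016, 'fy': 519.2922373222016, 'cx': 285.14295274249713, 'cy': 217.15010317682206, 'position': array([1158.70280537, -166.2920662 ,  508.3781088 ]), 'orientation': array([-2.19931911,  0.01916757,  1.25290965])}
```

View pics/top0.png

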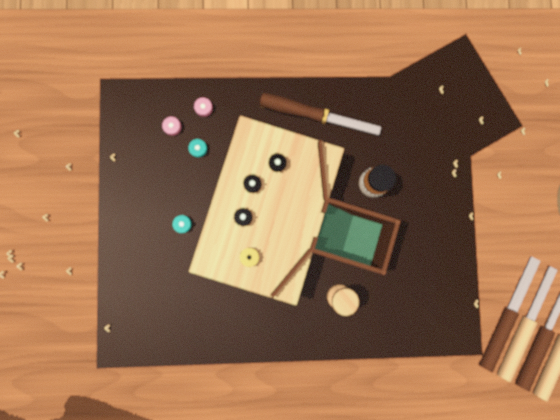

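View pics/scene0.png

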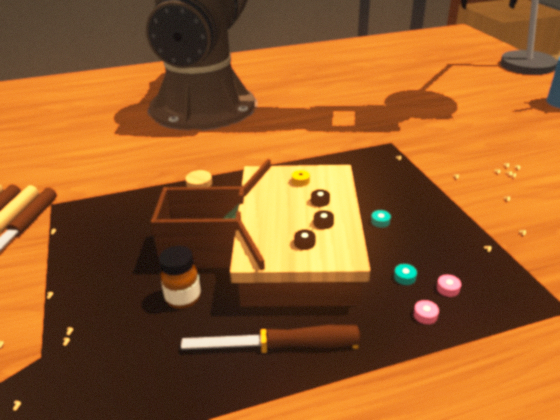

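The top view (picture 1) shows the board with corners near (239,116), (343,149), (297,305) and (190,271). Black discs are at (278,162), (252,184) and (243,217), and the boxwood at (250,257). The gate is near (321,224), the jar at (378,181), the spool at (343,299), and the gouge along the top. The scene view (picture 2) confirms this.

```bash
cat > h.py <<'E'
import numpy as np,cv2
from scipy.spatial.transform import Rotation as R
from scipy.optimize import least_squares
from cell import monitor,cams
def back(c,uv,z):
    uv=np.atleast_2d(uv).astype(float)
    d=np.c_[(uv[:,0]-c["cx"])/c["fx"],(uv[:,1]-c["cy"])/c["fy"],np.ones(len(uv))]@R.from_euler("xyz",c["orientation"]).as_matrix().T
    p=c["position"]; return (p+d*((z-p[2])/d[:,2])[:,None])[:,:2]
def blobs(m,lo,hi):
    n,_,s,ce=cv2.connectedComponentsWithStats(m.astype(np.uint8))
    return [(ce[i],s[i,4]) for i in range(1,n) if lo<=s[i,4]<=hi]
E
cat > m.py <<'E'
from h import *
c=cams.read_camera("top");im=c["image"]
uv=np.array([(239,116),(343,149),(297,305),(190,271)],np.float32)
g=cv2.cvtColor(im,cv2.COLOR_RGB2GRAY)
uv=cv2.cornerSubPix(g,uv.reshape(-1,1,2).copy(),(4,4),(-1,-1),(3,30,.01)).reshape(-1,2);print(uv)
W=back(c,uv,70);B=np.array([(-110,130),(65,130),(65,-130),(-110,-130)])
f=lambda p:(B@np.array([[np.cos(p[2]),np.sin(p[2])],[-np.sin(p[2]),np.cos(p[2])]])+p[:2]-W).ravel()
s=least_squares(f,[500,0,-1.8]);print("board",s.x,"res",s.fun.round(1))
np.save("board.npy",s.x)
t=s.x[2];T=np.array([[np.cos(t),-np.sin(t)],[np.sin(t),np.cos(t)]])
hsv=cv2.cvtColor(im,cv2.COLOR_RGB2HSV)
def loc(name,u):
    w=back(c,u,84)[0];print(name,np.round(u,1),"world",w.round(1),"board",((w-s.x[:2])@T).round(1))
msk=np.zeros(g.shape,np.uint8);cv2.fillConvexPoly(msk,uv.astype(int),1)
# white dots surrounded by black
for (x,y),a in blobs((g<60)&(msk>0),60,500):
    x0,y0=int(x),int(y);w=g[y0-5:y0+6,x0-5:x0+6].astype(float);w=np.clip(w-110,0,None)
    yy,xx=np.mgrid[y0-5:y0+6,x0-5:x0+6];loc(f"black a={a}",np.array([(w*xx).sum(),(w*yy).sum()])/w.sum())
for u,a in blobs((hsv[...,1]>170)&(hsv[...,0]>20)&(hsv[...,0]<35)&(hsv[...,2]>120)&(msk>0),60,600):loc(f"yellow a={a}",u)
E
python3 m.py; python3 - <<'E'
import sys;sys.path.insert(0,'.')
import cv2
im=cv2.imread('pics/top0.png')[90:330,170:420]
cv2.imwrite('pics/crop0.png',cv2.resize(im,None,fx=2.5,fy=2.5,interpolation=2))
E
```

```text
[[239.62689  115.066055]
 [343.9061   148.12445 ]
 [296.02927  305.0004  ]
 [188.1268   271.57666 ]]
board [570.19738724  15.51121813  -1.89594953] res [-0.8 -0.4 -0.3  0.9  0.6  0.3  0.5 -0.7]
black a=149 [277.2 161.4] world [650.3  20.1] board [-29.9  74.5]
black a=140 [251.8 182.7] world [617.4  60.4] board [-57.6  30.4]
black a=126 [242.4 216.3] world [565.2  75.7] board [-55.4 -23.9]
```

View pics/crop0.png

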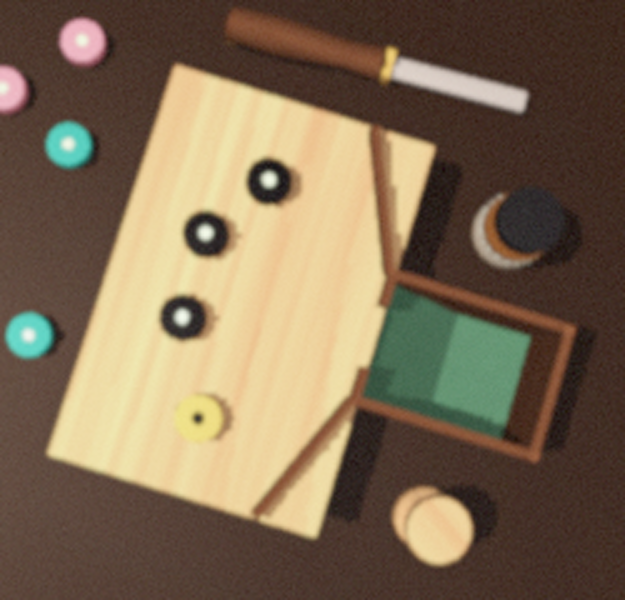

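Picture 3, the enlarged crop, confirms three black blanks with white dots and the boxwood near board (-24,-83). The gate's jamb ends are at crop (387,303) and (362,370).

My plan is to use a fingertip gap of about 18 mm as a V to cradle each disc, with tool z as the push direction. The fingers then never need to enter the gate.

```bash
cat >> h.py <<'E'
X=np.load("board.npy")
def Rb(h): # tool rotation: x down, z along heading h in board frame
    a=X[2]+h; z=np.array([np.cos(a),np.sin(a),0]);x=np.array([0,0,-1.]);return np.c_[x,np.cross(z,x),z]
def plan(wps,p=None,M=None):
    """wps: (board x,y of disc-cradle point ahead of tool axis by OFF, heading, tip z above board)"""
    s=monitor.state(); M=R.from_euler("xyz",s["tcp_rot"]).as_matrix() if M is None else M; p=s["eef_pos"] if p is None else p
    for bx,by,h,z,off in wps:
        c,sn=np.cos(X[2]),np.sin(X[2]); x=bx-off*np.cos(h);y=by-off*np.sin(h)
        w=np.array([X[0]+c*x-sn*y,X[1]+sn*x+c*y,70+z+190])
        D=M.T@Rb(h); turn=np.arctan2(D[2,1],D[1,1])
        print((M.T@(w-p)/10).round(2).tolist(),round(float(turn),3))
E
python3 - <<'E'
from h import *
s=monitor.state();print(s["t"],R.from_euler("xyz",s["tcp_rot"]).as_matrix().round(3),X)
plan([(-57.6,30.4,0,100,50),(-57.6,30.4,np.pi,100,-50)])
E
```

```text
0.15 [[-0.     0.327  0.945]
 [-0.001  0.945 -0.327]
 [-1.    -0.001 -0.   ]] [570.19738724  15.51121813  -1.89594953]
[4.45, -31.62, 56.34] 1.563
[4.45, -31.62, 56.34] -1.578
```

Request:
apply_moves --series '[[0.62,[4.4,-31.6,56.3],1.563],[0.62,[4.4,-31.6,56.3],1.563],[0.62,[4.4,-31.6,56.3],1.563],[0.62,[4.4,-31.6,56.3],1.563],[0.62,[4.4,-31.6,56.3],1.563],[0.62,[4.4,-31.6,56.3],1.563],[0.62,[4.4,-31.6,56.3],1.563],[0.62,[4.4,-31.6,56.3],1.563],[0.62,[4.4,-31.6,56.3],1.563],[0.62,[4.4,-31.6,56.3],1.563],[0.62,[4.4,-31.6,56.3],1.563],[0.62,[4.4,-31.6,56.3],1.563],[0.62,[4.4,-31.6,56.3],1.563],[0.62,[4.4,-31.6,56.3],1.563],[0.62,[4.4,-31.6,56.3],1.563],[0.62,[4.4,-31.6,56.3],1.563],[0.62,[4.4,-31.6,56.3],1.563],[0.62,[4.4,-31.6,56.3],1.563],[0.62,[4.4,-31.6,56.3],1.563]]'

```text
t: 2.52
eef_pos: [633.0, 108.1, 360.7]
tcp_rot: [-2.469, 1.571, 1.919]
ft_force: [-0.7, 1.0, 0.2]
opening: 0.189
```

```bash
python3 - <<'E'
from h import *
s=monitor.state();print(s["t"],s["joints"].round(2),s["opening"]*95,s["ft_force"].round(1))
plan([(-57.6,30.4,0,20,40),(-57.6,30.4,0,4,40)])
c=cams.read_camera("top");cv2.imwrite("pics/top1.png",c["image"][60:340,130:430,::-1].repeat(2,0).repeat(2,1))
E
```

```text
2.525 [0.07 0.56 1.56 0.   1.02 0.39] 18.000802848529972 [-0.7  1.   0.2]
[8.07, 0.04, 1.02] 0.0
[9.67, 0.04, 1.02] 0.0
```

View pics/top1.png

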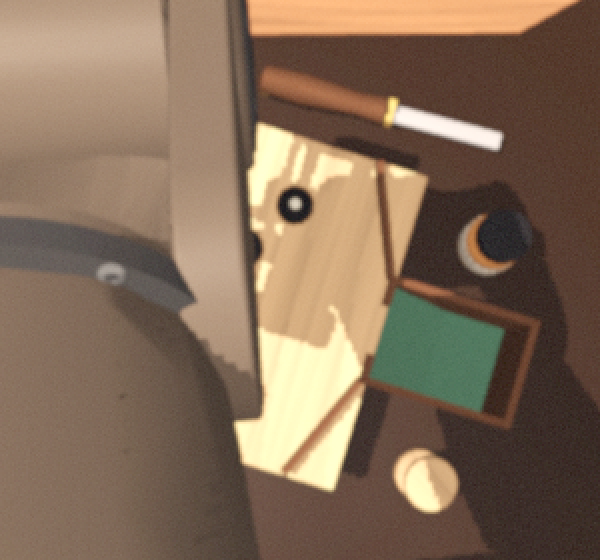

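Picture 4: the arm hides the upstream half of the board, and nothing has moved. Next I descend behind blank b.

Request:
apply_moves --series '[[0.62,[4,0,1.0],0],[0.62,[7,0,1.0],0],[0.62,[8.5,0,1.0],0],[0.62,[9.3,0,1.0],0],[0.62,[9.65,0,1.0],0],[0.62,[9.65,0,1.0],0],[0.62,[9.65,0,1.0],0]]'

```text
t: 3.45
eef_pos: [629.9, 98.7, 264.9]
tcp_rot: [2.021, 1.57, 0.126]
ft_force: [-0.1, 0.2, 0.4]
opening: 0.188
```

```bash
python3 - <<'E'
from h import *
print(monitor.state()["ft_force"])
plan([(-57.6,30.4,0,4,22),(40,0,0,4,22),(68,0,0,4,22)])
c=cams.read_camera("wrist");cv2.imwrite("pics/w1.png",c["image"][:,:,::-1])
E
```

```text
[-0.11559079  0.19946127  0.44733741]
[0.09, 0.04, 1.83] 0.0
[0.09, -3.01, 11.59] 0.0
[0.08, -3.01, 14.39] 0.0
```

View pics/w1.png

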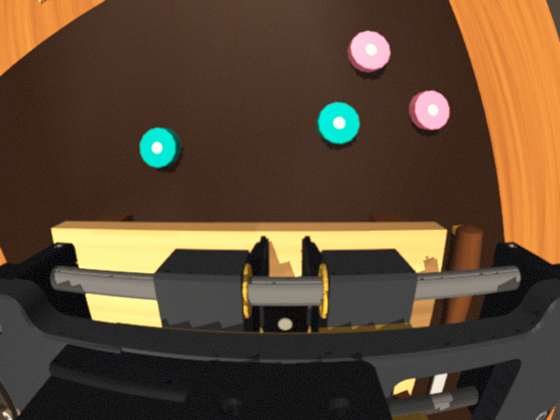

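Picture 5 (wrist): b's white dot at (285,324) is centred between the two fingers, with the gap middle near x = 286. Pushing now.

Request:
apply_moves --series '[[0.62,[0.1,0,0.9],0],[0.62,[0.1,0,1.5],0],[0.62,[0.1,0,1.9],0],[0.62,[0.1,-0.15,2.5],0],[0.62,[0.1,-0.4,3.2],0],[0.62,[0.1,-0.65,4.0],0],[0.62,[0.1,-0.9,4.8],0],[0.62,[0.1,-1.15,5.6],0],[0.62,[0.1,-1.4,6.4],0],[0.62,[0.1,-1.65,7.2],0],[0.62,[0.1,-1.9,8.0],0],[0.62,[0.1,-2.15,8.8],0],[0.62,[0.1,-2.4,9.6],0],[0.62,[0.1,-2.65,10.4],0],[0.62,[0.1,-2.9,11.2],0],[0.62,[0.1,-3.0,11.8],0],[0.62,[0.1,-3.0,12.4],0],[0.62,[0.1,-3.0,13.0],0],[0.62,[0.1,-3.0,13.6],0],[0.62,[0.1,-3.0,14.0],0]]'

```text
t: 6.0
eef_pos: [556.6, -24.8, 263.2]
tcp_rot: [2.53, 1.571, 0.634]
ft_force: [-0.3, 0.1, 0.7]
opening: 0.189
```

```bash
python3 - <<'E'
from h import *
print(monitor.state()["ft_force"])
plan([(68,0,0,4,22),(70,0,0,4,22)])
for n in("scene","wrist"):
  c=cams.read_camera(n);cv2.imwrite(f"pics/{n}2.png",c["image"][:,:,::-1])
a=cv2.imread("pics/scene2.png")[120:320,110:400];b=cv2.imread("pics/wrist2.png")[180:380,140:430]
cv2.imwrite("pics/pair2.png",cv2.resize(np.hstack([a,b]),None,fx=1.37,fy=1.37))
E
```

```text
[-0.26129443  0.1301586   0.71199622]
[-0.08, -0.0, 0.35] 0.0
[-0.08, -0.0, 0.55] 0.0
```

View pics/pair2.png

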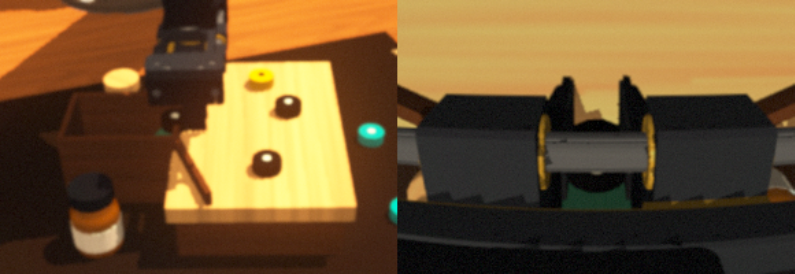

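Picture 6: b sits centred in the gate (left part, about (172,115)), still in the cradle, with the green floor visible just beyond it. I'll push 5–7 mm more, then retract upward.

Request:
apply_moves --series '[[0.62,[0,0,0.3],0],[0.62,[0,0,0.5],0],[0.62,[0,0,0.6],0],[0.62,[0,0,0.6],0],[0.62,[0,0,-1],0],[0.62,[-2,0,-4],0],[0.62,[-6,0,-8],0],[0.62,[-8,0,-12],0],[0.62,[-8,0,-16],0],[0.62,[-8,0,-17],0],[0.62,[-8,0,-17],0]]'

```text
t: 7.48
eef_pos: [610.8, 137.4, 342.8]
tcp_rot: [-1.091, 1.57, -2.985]
ft_force: [-0.7, -0.2, 1.1]
opening: 0.188
```

```bash
python3 - <<'E'
from h import *
print(monitor.state()["ft_force"])
c=cams.read_camera("scene");cv2.imwrite(f"pics/scene3.png",c["image"][100:340,90:410,::-1].repeat(2,0).repeat(2,1))
plan([(-55.4,-23.9,0,40,42),(-55.4,-23.9,0,4,42)])
E
```

```text
[-0.67911691 -0.24052683  1.09370191]
[4.29, -2.36, 3.03] 0.001
[7.89, -2.36, 3.03] 0.001
```

View pics/scene3.png

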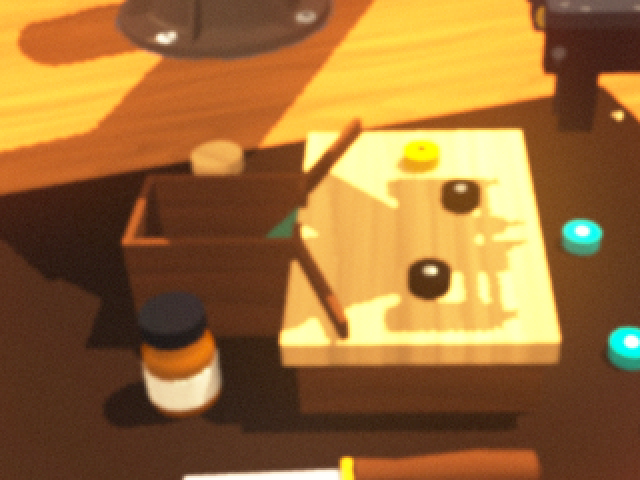

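Picture 7: b is off the board and in the slot. The two other blacks, at (461,195) and (430,277), and the boxwood at (421,155) have not moved. Next is c.

Request:
apply_moves --series '[[0.62,[1,-2.3,3.0],0],[0.62,[4,-2.4,3.0],0],[0.62,[6.5,-2.4,3.0],0],[0.62,[7.4,-2.4,3.0],0],[0.62,[7.85,-2.4,3.0],0],[0.62,[7.9,-2.4,3.0],0],[0.62,[7.9,-2.4,3.9],0],[0.62,[7.9,-2.4,4.6],0],[0.62,[7.9,-2.35,5.1],0],[0.62,[7.9,-2.2,5.8],0],[0.62,[7.9,-2.0,6.5],0],[0.62,[7.9,-1.8,7.3],0],[0.62,[7.9,-1.6,8.1],0],[0.62,[7.9,-1.4,8.9],0],[0.62,[7.9,-1.2,9.7],0],[0.62,[7.9,-1.0,10.5],0],[0.62,[7.9,-0.8,11.3],0],[0.62,[7.9,-0.6,12.1],0],[0.62,[7.9,-0.4,12.9],0],[0.62,[7.9,-0.2,13.7],0]]'

```text
t: 10.02
eef_pos: [565.3, 6.9, 264.2]
tcp_rot: [-2.663, 1.571, 1.725]
ft_force: [-0.3, -0.8, -1.1]
opening: 0.192
```

```bash
python3 - <<'E'
from h import *
s=monitor.state();print(s["ft_force"],s["t"])
plan([(40,0,0,4,22),(70.5,0,0,4,22)])
for n in("scene","wrist"):
  c=cams.read_camera(n);cv2.imwrite(f"pics/{n}4.png",c["image"][:,:,::-1])
a=cv2.imread("pics/scene4.png")[120:320,110:400];b=cv2.imread("pics/wrist4.png")[180:380,140:430]
cv2.imwrite("pics/pair4.png",cv2.resize(np.hstack([a,b]),None,fx=1.37,fy=1.37))
E
```

```text
[-0.30189877 -0.76216375 -1.06482158] 10.025
[0.02, 0.19, 0.83] 0.0
[0.02, 0.19, 3.88] 0.0
```

View pics/pair4.png

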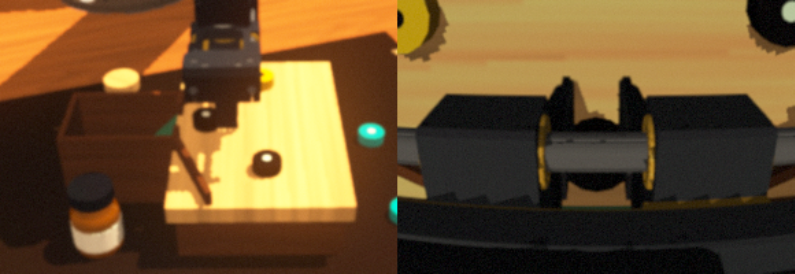

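Picture 8: c is cradled and centred at about (205,118) in the left part, just short of the gate. I'll finish the push and retract.

Request:
apply_moves --series '[[0.62,[0,0.15,0.6],0],[0.62,[0,0.2,1.2],0],[0.62,[0,0.2,1.8],0],[0.62,[0,0.2,2.4],0],[0.62,[0,0.2,3.0],0],[0.62,[0,0.2,3.5],0],[0.62,[0,0.2,3.8],0],[0.62,[0,0.2,3.9],0],[0.62,[0,0.2,3.9],0],[0.62,[0,0.2,2],0],[0.62,[-2,0.2,-1],0],[0.62,[-6,0.2,-5],0],[0.62,[-8,0.2,-9],0],[0.62,[-8,0.2,-13],0],[0.62,[-8,0.2,-13],0],[0.62,[-8,0.2,-13],0]]'

```text
t: 12.12
eef_pos: [608.4, 130.5, 343.9]
tcp_rot: [-1.1, 1.57, -2.995]
ft_force: [-0.6, -1.5, 0.1]
opening: 0.191
```

```bash
python3 - <<'E'
from h import *
s=monitor.state();print(s["ft_force"],s["t"])
c=cams.read_camera("scene");cv2.imwrite(f"pics/scene5.png",c["image"][100:340,90:410,::-1].repeat(2,0).repeat(2,1))
h=-.6
plan([(-29.9,74.5,h,30,42),(-29.9,74.5,h,4,42),(-29.9,74.5,h,4,22),(35,3,h,4,22)]+[(35+6*k,3-k*1.0,h+.2*k,4,22) for k in (1,2,3)]+[(70.5,0,0,4,22)])
E
```

```text
[-0.61089096 -1.54783029  0.10033969] 12.125
[5.39, 9.85, 5.61] 0.6
[7.99, 9.85, 5.61] 0.6
[7.99, 8.72, 7.26] 0.6
[8.0, 1.57, 13.75] 0.6
[8.0, 1.09, 14.14] 0.4
[8.0, 0.57, 14.61] 0.2
[8.0, 0.03, 15.16] 0.0
[8.0, 0.03, 16.91] 0.0
```

View pics/scene5.png

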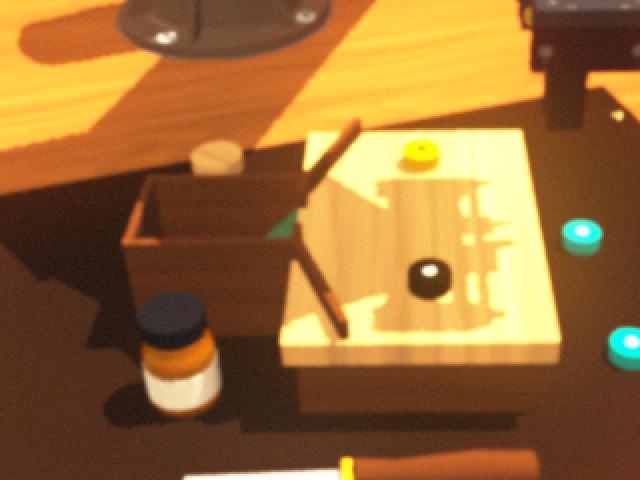

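Picture 9: c is in the slot too, and the last black blank is unmoved at (430,277). I approach it diagonally with the tool turned 0.6 rad.

Request:
apply_moves --series '[[0.62,[0,5,3],0.18],[0.62,[2,9.0,5.0],0.36],[0.62,[4,9.85,5.6],0.54],[0.62,[5.4,9.85,5.6],0.6],[0.62,[7,9.85,5.6],0.6],[0.62,[7.9,9.85,5.6],0.6],[0.62,[8,9.85,5.6],0.6],[0.62,[8,9.5,6.1],0.6],[0.62,[8,9.1,6.7],0.6],[0.62,[8,8.7,7.25],0.6],[0.62,[8,8.2,7.7],0.6],[0.62,[8,7.6,8.25],0.6],[0.62,[8,7.0,8.8],0.6],[0.62,[8,6.4,9.35],0.6],[0.62,[8,5.8,9.9],0.6],[0.62,[8,5.2,10.45],0.6],[0.62,[8,4.6,11.0],0.6],[0.62,[8,4.0,11.55],0.6]]'

```text
t: 14.42
eef_pos: [609.3, 7.6, 264.2]
tcp_rot: [-3.027, 1.571, 0.76]
ft_force: [-0.2, 0.3, 0.4]
opening: 0.189
```

```bash
python3 - <<'E'
from h import *
s=monitor.state();print(s["ft_force"],s["t"])
for n in("scene","wrist"):
  c=cams.read_camera(n);cv2.imwrite(f"pics/{n}6.png",c["image"][:,:,::-1])
a=cv2.imread("pics/scene6.png")[120:320,110:400];b=cv2.imread("pics/wrist6.png")[180:380,140:430]
cv2.imwrite("pics/pair6.png",cv2.resize(np.hstack([a,b]),None,fx=1.37,fy=1.37))
h=-.6
plan([(35,3,h,4,22)]+[(35+2*k,3-k*.33,h+.0667*k,4,22) for k in range(1,10)]+[(44,0,0,4,22) ,(70.5,0,0,4,22)])
E
```

```text
[-0.16029966  0.33914788  0.38430103] 14.425
[0.03, -0.76, 3.15] -0.0
[0.03, -0.82, 3.34] -0.067
[0.03, -0.88, 3.54] -0.134
[0.03, -0.94, 3.74] -0.2
[0.03, -1.0, 3.96] -0.267
[0.03, -1.05, 4.19] -0.334
[0.03, -1.1, 4.42] -0.4
[0.03, -1.15, 4.67] -0.467
[0.03, -1.19, 4.92] -0.534
[0.03, -1.23, 5.19] -0.6
[0.03, -1.74, 4.44] -0.6
[0.03, -0.24, 6.63] -0.6
```

View pics/pair6.png

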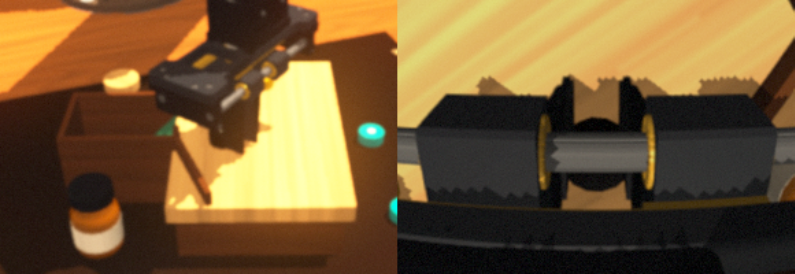

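Picture 10: a is cradled and centred between the fingers (right part, about (598,155)). I'll continue the diagonal, turn while pushing, then push straight.

Request:
apply_moves --series '[[0.62,[0,-0.2,0.8],0],[0.62,[0,-0.4,1.6],0],[0.62,[0,-0.6,2.4],0],[0.62,[0,-0.75,3.1],0],[0.62,[0,-0.82,3.35],-0.067],[0.62,[0,-0.88,3.55],-0.134],[0.62,[0,-0.94,3.75],-0.2],[0.62,[0,-1.0,3.96],-0.267],[0.62,[0,-1.05,4.2],-0.334],[0.62,[0,-1.1,4.42],-0.4],[0.62,[0,-1.15,4.67],-0.467],[0.62,[0,-1.2,4.92],-0.534],[0.62,[0,-1.23,5.19],-0.6],[0.62,[0,-1.0,5.5],-0.6],[0.62,[0,-0.75,5.87],-0.6],[0.62,[0,-0.5,6.25],-0.6],[0.62,[0,-0.3,6.53],-0.6],[0.62,[0,-0.24,6.63],-0.6],[0.62,[0,-0.22,6.65],-0.6]]'

```text
t: 16.9
eef_pos: [555.4, -30.5, 264.2]
tcp_rot: [-3.116, 1.571, 1.271]
ft_force: [0.4, -0.1, -0.3]
opening: 0.188
```

```bash
python3 - <<'E'
from h import *
s=monitor.state();print(s["ft_force"],s["t"])
plan([(70.5,0,0,4,22)])
E
```

```text
[ 0.35247827 -0.10726182 -0.31537749] 16.9
[0.02, -0.06, 0.01] -0.0
```

Request:
apply_moves --series '[[0.62,[0,0,0.1],0],[0.62,[0,0,0.1],0],[0.62,[0,0,-1.5],0],[0.62,[-2,0,-5],0],[0.62,[-6,0,-9],0],[0.62,[-10,0,-14],0],[0.62,[-12,0,-19],0],[0.62,[-12,0,-24],0],[0.62,[-12,0,-30],0],[0.62,[-12,0,-36],0],[0.62,[-12,0,-42],0],[0.62,[-12,0,-48],0],[0.62,[-12,0,-54],0],[0.62,[-12,0,-54],0],[0.62,[-12,0,-54],0],[0.62,[-12,0,-54],0]]'

```text
t: 18.9
eef_pos: [727.6, 480.4, 385.0]
tcp_rot: [2.238, 1.571, 0.341]
ft_force: [-0.0, 1.0, 0.7]
opening: 0.189
```

```bash
python3 - <<'E'
from h import *
s=monitor.state();print(s["ft_force"],s["t"],s["eef_pos"],s["qvel"].round(3))
c=cams.read_camera("top");cv2.imwrite("pics/top7.png",c["image"][90:330,170:420,::-1].repeat(2,0).repeat(2,1))
E
```

```text
[-0.00561059  0.96664388  0.67477525] 18.9 [727.64282015 480.44905533 385.02000618] [-0.008 -0.008 -0.002  0.001  0.001 -0.002]
```

View pics/top7.png

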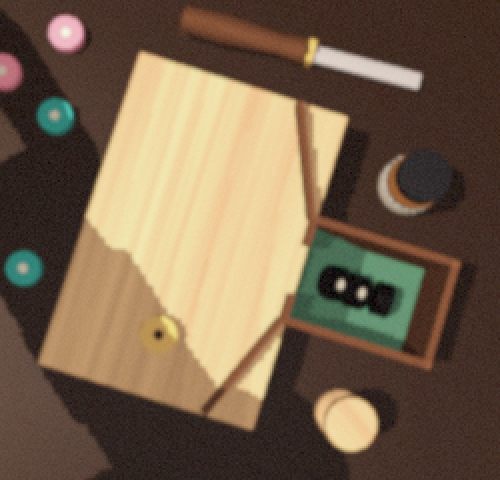

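Picture 11: all three blacks are in the slot around (330–390, 283–300). The boxwood at (160,333) is unmoved, and the jar, spool and gouge are where they were. The uppermost disc rests on the ramp, so I check its height.

```bash
python3 - <<'E'
from h import *
c=cams.read_camera("top");g=cv2.cvtColor(c["image"],cv2.COLOR_RGB2GRAY)
t=X[2];T=np.array([[np.cos(t),-np.sin(t)],[np.sin(t),np.cos(t)]])
B=lambda u,z:((back(c,u,z)[0]-X[:2])@T).round(1)
y,x=np.where(g[220:250,325:375]<32);k=x.argmin();print("left end",x[k]+325,y[k]+220)
for n,u in(("left end",(x[k]+325,y[k]+220)),("dot1",(340.5,232.5)),("dot2",(351,236.5)),("third",(362.5,239))):
    print(n,[(z,*B(u,z)) for z in(10,20,30,40,50,60,70)])
s=cams.read_camera("scene");cv2.imwrite("pics/s8.png",cv2.resize(s["image"][170:260,140:270,::-1],None,fx=5,fy=5,interpolation=2))
E
```

```text
left end 330 228
left end [(10, np.float64(89.2), np.float64(4.5)), (20, np.float64(88.0), np.float64(3.8)), (30, np.float64(86.7), np.float64(3.1)), (40, np.float64(85.4), np.float64(2.4)), (50, np.float64(84.1), np.float64(1.8)), (60, np.float64(82.8), np.float64(1.1)), (70, np.float64(81.5), np.float64(0.4))]
dot1 [(10, np.float64(108.9), np.float64(2.5)), (20, np.float64(107.4), np.float64(1.8)), (30, np.float64(105.8), np.float64(1.2)), (40, np.float64(104.3), np.float64(0.5)), (50, np.float64(102.7), np.float64(-0.1)), (60, np.float64(101.2), np.float64(-0.8)), (70, np.float64(99.6), np.float64(-1.4))]
dot2 [(10, np.float64(128.4), np.float64(1.3)), (20, np.float64(126.6), np.float64(0.7)), (30, np.float64(124.8), np.float64(0.0)), (40, np.float64(122.9), np.float64(-0.6)), (50, np.float64(121.1), np.float64(-1.2)), (60, np.float64(119.3), np.float64(-1.9)), (70, np.float64(117.5), np.float64(-2.5))]
third [(10, np.float64(148.8), np.float64(3.2)), (20, np.float64(146.7), np.float64(2.5)), (30, np.float64(144.6), np.float64(1.8)), (40, np.float64(142.5), np.float64(1.2)), (50, np.float64(140.4), np.float64(0.5)), (60, np.float64(138.3), np.float64(-0.2)), (70, np.float64(136.2), np.float64(-0.8))]
```

View pics/s8.png

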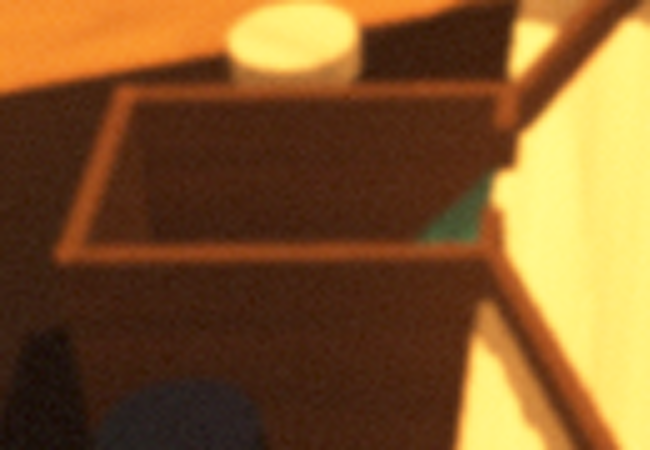

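Picture 12: nothing shows over the slot wall except bare green ramp, so the discs lie low. The uppermost disc's centre works out at x ≈ 99, z ≈ 46 mm.

```bash
python3 -c "
from cell import job;print(job.job_done())"
```

```text
the job is handed in; nothing more can be done
None
```

The three ebony blanks are in the slot, pushed through the gate one after another without being picked up, and the job is handed in. I held the fingertips 18 mm apart as a cradle behind each disc; the robot clock read about 19 s at the last move, and the wrist force was under 2 N at every reading.

- **Ebony blanks:** the last top view shows all three inside the slot. The uppermost one rests on the ramp with its centre at about board x 99 mm, z 46 mm, worked out by assuming it lies flat on the ramp. The scene view shows nothing black above the walls. I could not measure the other two discs' heights, because the slot wall hides them in the scene view and the top view has no depth.
- **Everything else:** by eye in the top view, the boxwood, jar, spool, gouge and the look-alikes are where they started.
- **Robot:** it stands clear of everything.

No check failed or disagreed with another.

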